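# Square up a spice-rack shelf on the bench hook

### The job

The new spice-rack shelf is to be marked for sawing. Lay the board flat on the bench hook, pencil mark up and the marked long edge towards the robot, about in the middle of the fence and with its other long edge tight against the fence all along; then set the red square on the bench hook with its stock flush against the board's marked edge and its steel blade across the top of the board, the blade's outer edge at the pencil mark. Let go of both and leave the jars, the cup and the pencil where they are.

Things in the scene. Friction and masses are not known exactly. Their poses are not given: they have to be found in the camera images.
- fence (a point): Bench hook, fixed: plywood base 15 mm thick, 190 mm wide (y), hooked over the worktop's front edge; on its far end a wooden fence 160 mm wide, 30 mm deep (x), 12 mm above the base, facing the robot. Point: middle of the fence's front face where it meets the base top (15 mm over the worktop). Axes as the world's. The base's flat top runs 205 mm from the fence towards the robot (-x).
- board_mid (a point): Loose pale wooden shelf board, 60 mm wide (its x), 200 mm long (its y), 15 mm thick (its z, up), 0.13 to 0.21 kg; flat on the worktop at the start. Point: its centre, half-way up. The -x long edge carries the pencil mark; the +x long edge belongs against the fence. It slides when pushed.
- board_mark (a point): Pencil mark on the board: a dark arrow-shaped tick square to the edge. Point: where the tick meets the top of the -x long edge; from board_mid 30 mm towards -x, 45 mm towards +y, 7.5 mm up in the board's axes. A pencilled cross marks the waste end beyond it (+y).
- square_mid (a point): Loose try square, 0.18 to 0.29 kg: red stock 24 (x) x 100 (y) x 32 mm high (z, up), brass strip on its inner +x face; steel blade 26 mm wide leaves that face at the +y end and runs 110 mm towards +x, 15.5 to 18.5 mm above the stock's underside. Point: centre of the stock, half-way up. It stands level on its stock, the blade in the air: on the worktop at first, on the hook's base at the end.
- blade_corner (a point): Where the blade's outer edge (flush with the stock's +y end) meets the stock's inner face, at the blade's underside: from square_mid 12 mm to +x, 50 mm to +y, 0.5 mm down in the square's axes. Belongs at the pencil mark. With stock and board on the same base, the stock's upper 17 mm stands above the board's top, so it can be gripped there across its 24 mm while its lower part meets the board.
- blade_tip (a point): Far end of the blade's outer edge, 110 mm towards the square's +x from blade_corner.
- jar_a: Bystander: spice jar with dark cap, 41 mm across and 105 mm high, standing behind the bench hook; origin at its underside.
- jar_b: Bystander: second spice jar of the same size; origin at its underside.
- cup: Bystander: small striped espresso cup, 60 x 83 x 49 mm, standing at the left rear; origin at its underside.
- pencil: Bystander: flat green carpenter's pencil, 180 x 14 x 8 mm, lying behind the bench hook, about along y; origin at its underside, its long axis is x.

How it is judged (in metres and radians):
On the way:
1. the board lies flat on the bench hook in front of the fence (z of board_mid in the frame of fence between 0.005 and 0.0095 m and angle between board_mid's own z axis and vertical below 0.03 rad and x of board_mid in the frame of fence between -0.14 and -0.027 m and angle between the x axis of board_mid and the x axis of fence, either way round below 0.35 rad), for 0.2 s.
At the end, for the whole second after the job is handed in: Board flat on the hook, marked edge to the robot, within 35 mm of the fence's middle, against the fence within 2.5 mm and 0.02 rad; square level on the base, stock within 2.5 mm and 0.025 rad of the marked edge, blade over the board, its outer edge within 4 mm of the mark (x of board_mid in the frame of fence between -0.0325 and -0.028 m and y of board_mid in the frame of fence between -0.035 and 0.035 m and z of board_mid in the frame of fence between 0.0055 and 0.0095 m and x of board_mark in the frame of fence below -0.05 m and angle between the x axis of board_mid and the x axis of fence, either way round below 0.02 rad and angle between each of board_mid, square_mid's own z axis and vertical below 0.03 rad and x of square_mid in the frame of board_mid between -0.0445 and -0.04 m and angle between the x axis of square_mid and the x axis of board_mid, either way round below 0.025 rad and z of square_mid in the frame of fence between 0.014 and 0.018 m and x of blade_tip in the frame of board_mid above 0.03 m and y of blade_corner in the frame of board_mid between 0.041 and 0.049 m); the robot touches nothing.
It fails at once if a jar, the cup or the pencil is knocked over or shoved away (distance of any of jar_a, jar_b, cup, pencil from where it was at the start of the episode above 0.03 m or angle between any of jar_a, jar_b, cup's own z axis and vertical above 0.5 rad).
It also fails if it takes over 67 s, if anything falls off the work surface, if the arm or the gripper's body presses on something with over 40 N, if the wrist force passes 120 N, or if a joint passes its speed limit or range.

### The arm

A 6-joint arm with a two-finger parallel gripper is mounted at the origin on a cart in front of the work surface, level with it; the furniture and walls round the work are solid. World frame = base frame: x ahead of the robot, y to its left, z up, the work surface at z = 0. Lengths are in m, angles in degrees, forces in N, time in s.
With the tool pointing down it reaches from about 0.3 to 0.75 m from the base axis. Payload 8.5 kg.
Tool frame: the origin (TCP) lies on the centre line of the jaws, within the pads' length; the fingertips stand 19 mm ahead of it and the grasp point (between the pads) is the TCP; z points along the fingers, x is the direction in which the jaws open and shut, and the axes are right-handed (so a half turn about z gives the same grasp; the last joint's range is limited). The gripper opens to 85 mm and grips with 20 to 120 N. Pads are 22 mm wide; open, the fingers measure 114 mm over their backs; the gripper's body (76 mm by 85 mm) begins 54 mm behind the grasp point. The pads swing forward as they close: fully open they stand 13 mm farther back than shut.
Start: joints at [-76.564, 21.807, 74.336, -0, 83.858, -12.336], TCP at [0.239, -0.495, 0.25] pointing down, gripper open.
Joint ranges: [-178.18, 178.18], [-50.72, 133.34], [12.68, 142.11], [-81.47, 261.47], [9.98, 163.14], [-165.26, 165.26]. Speed limits (degrees/s): [136.94, 136.94, 180, 180, 180, 180].

### API

Orientations are given as a 3x3 rotation matrix whose columns are the frame's x, y, z axes.
In Python, from rig import env, cams, order gives the robot as it stands.
- The arm moves only by the tool step_arm, never from a script. Its argument "steps" is a list of rows, each an object with "xyz": the shift along the tool's x, y, z normalised to -1 to 1, where 1 is 0.04 m, a list of three; "turn": the turn, a rotation vector about the tool's x, y, z normalised to -1 to 1, where 1 is 0.08 rad, a list of three; "gripper": the gripper command: -1 is shut, 1 is fully open, values between are in proportion. A call has 1 to 20 rows; each row shifts and turns the commanded pose from where the row before left it, along the tool's axes as they then stand; what a row does not reach is not made up. A row lasts 1/12 s, in which the tool goes at most 41.7 mm and 7.16 degrees, less where a joint would pass 70% of its speed; a pose out of reach is approached as far as the arm can. A call with a number of a shift or a turn outside -1 to 1 is refused whole. A call with a gripper value outside its range is refused whole. The fingers move at their own pace and stop on an object; "squeeze" is the grip in N (left out, the last holds). Time passes only in rows, so rows that do not move let the fingers close. It gives the time, the measured TCP pose, the force and the opening at its end, in the units of the state.
- env.observe(): the state, without advancing time (a new reading comes with each control period).
- cams.get_image(name): name is "scene" or "top" or "wrist"; returns (picture, depth): 400x640x3 uint8, red, green, blue; 400x640 float32, m along the optical axis (not along the pixel's ray), 0 where there is no reading.
- cams.camera_info(name): a dict with "fx", "fy", "cx", "cy" (pixels), "k1" (the pictures are not rectified: a ray, as slopes to the right and down, at radius r is drawn at 1 + k1 r^2 times it, then the intrinsics apply), "extrinsics" (4x4, takes a point from camera to world coordinates). Camera axes: x right, y down, z forward; pixel columns grow to the right and rows downward; lengths in m; the calibration is good to about 2 mm. A picture is of the moment at which its call begins: read the wrist's pose just before it. camera_info takes no time and is no camera call; for the wrist camera it gives the pose at the moment of the call.
- order.close_job(): hands the job in, once; it reports no verdict.
The state is a dict: "time_s": time; "q": joint angles; "qvel": joint speeds; "joint_efforts": joint torques, N m; "position": TCP position; "tool_rot": TCP orientation; "ft_force": force on the tool from outside, world axes, zero at the start; "wrist_torque": the same for the moment, N m; "grip_width": finger opening in m.
Only numpy, scipy, OpenCV 4.12 (cv2) and the standard library are available. Lean on these libraries where they do the work, as an engineer would, in place of code of your own. Each camera call takes 0.05 s, during which the arm holds its last target. There are 200 camera calls.

## Working session

There is one attempt and no reset: what is moved stays moved. The work goes in short steps, Python scripts to look and compute and a tool call to move; the robot and the scene stay as the last step left them, time stands still between calls to the robot, and variables do not carry over. Pictures are saved under pics/ and viewed, about 8 in all and at most 12, crops included, and the job is handed in when it is done.

Besides the shell and the picture viewer there is one more tool, called after "Call:" as name([rows], argument=value, ...), one row to a line, values as JSON. step_arm: Moves the arm, as the interface text tells. Scaled input: -1 to 1 covers 0.04 m each way for a shift and 0.08 rad each way for a turn. Its arguments: {"type":"object","properties":{"steps":{"type":"array"},"squeeze":{"type":"number"}},"required":["steps"]}

```bash
mkdir -p pics; ls; cat > h.py <<'E'
import numpy as np, cv2
from rig import env, cams, order
def snap(name, fn=None):
    info=cams.camera_info(name); im,d=cams.get_image(name)
    np.savez('pics/%s.npz'%(fn or name),im=im,d=d,E=info['extrinsics'],K=[info[k] for k in('fx','fy','cx','cy','k1')])
    if fn: cv2.imwrite('pics/%s.png'%fn, im[:,:,::-1])
    return im,d,info
def load(fn):
    z=np.load('pics/%s.npz'%fn); return z['im'],z['d'],z['E'],z['K']
def ray(u,v,K):
    fx,fy,cx,cy,k1=K
    a=np.array([(u-cx)/fx,(v-cy)/fy]); s=a.copy()
    for _ in range(20): s=a/(1+k1*(s@s))
    return np.array([s[0],s[1],1.])
def onz(u,v,E,K,z):
    r=E[:3,:3]@ray(u,v,K); o=E[:3,3]; return o+r*(z-o[2])/r[2]
def proj(P,E,K):
    fx,fy,cx,cy,k1=K
    c=E[:3,:3].T@(np.asarray(P)-E[:3,3]); s=c[:2]/c[2]; s=s*(1+k1*(s@s)); return np.array([s[0]*fx+cx,s[1]*fy+cy])
E
python3 - <<'E'
from h import *
print(env.observe())
for n in('scene','top'):
    im,d,i=snap(n,n+'0'); print(i)
E
```

```text
pics
{'time_s': 0.0, 'q': array([-7.65639656e+01,  2.18426774e+01,  7.43863589e+01,  7.75186054e-04,
        8.38590738e+01, -1.23367348e+01]), 'qvel': array([ 0.04605919, -0.03716123, -0.05540365,  0.018038  , -0.01277698,
       -0.0411634 ]), 'joint_efforts': array([ 8.16043976e-04, -4.48460162e+01, -2.31278050e+01, -1.37862785e-04,
        4.76695859e-03, -1.68011132e-05]), 'position': array([ 0.23906878, -0.49501812,  0.2496865 ]), 'tool_rot': array([[ 4.34801588e-01, -9.00526213e-01, -3.44241303e-04],
       [-9.00525031e-01, -4.34801590e-01,  1.49884588e-03],
       [-1.49942667e-03, -3.41702656e-04, -9.99998817e-01]]), 'ft_force': array([-0.17872215, -0.40833851,  0.3385187 ]), 'wrist_torque': array([-0.00047961, -0.0177626 ,  0.04881388]), 'grip_width': 0.08531385914640953}
{'fx': 443.41860777098566, 'fy': 443.41860777098566, 'cx': 321.09245653072946, 'cy': 199.12066580556197, 'k1': -0.016487947756238984, 'extrinsics': array([[-0.79268045, -0.26464219,  0.54920143, -0.09653384],
       [-0.60918527,  0.30915857, -0.7302837 ,  0.90949847],
       [ 0.02347355, -0.91344704, -0.40628008,  0.54354788],
       [ 0.        ,  0.        ,  0.        ,  1.        ]])}
{'fx': 418.5003743015507, 'fy': 418.5003743015507, 'cx': 316.036455051723, 'cy': 196.18848738846978, 'k1': -0.0699551431833659, 'extrinsics': array([[-0.021052  , -0.99369014,  0.11016675,  0.44382586],
       [-0.99976986,  0.02046863, -0.0064237 ,  0.02695814],
       [ 0.00412821, -0.11027663, -0.99389236,  1.11568366],
       [ 0.        ,  0.        ,  0.        ,  1.        ]])}
```

View pics/top0.png

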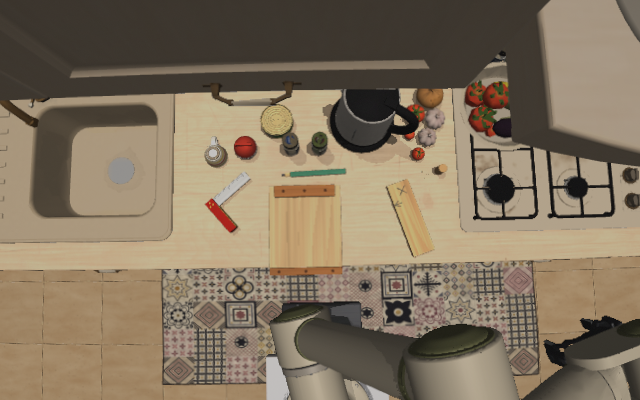

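View pics/scene0.png

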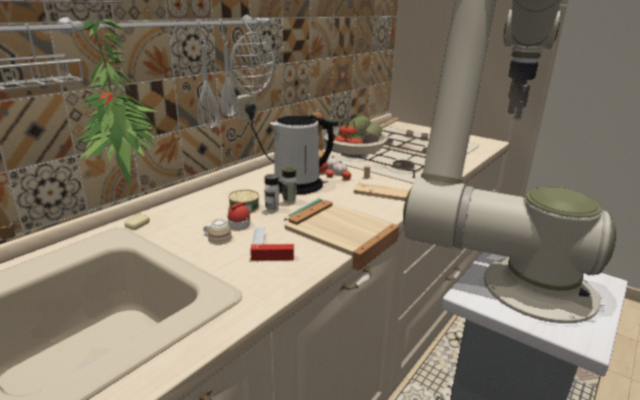

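The top view shows the square at about (225,205), the hook with its fence at (305,190), the board at (410,217), and the jars and pencil behind the hook. I'll enlarge the work area.

```bash
python3 - <<'E'
from h import *
im,d,E,K=load('top0')
c=im[160:280,190:440]
cv2.imwrite('pics/crop0.png',cv2.resize(c,None,fx=3.2,fy=3.2,interpolation=cv2.INTER_CUBIC)[:,:,::-1])
E
```

```text
(no output)
```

View pics/crop0.png

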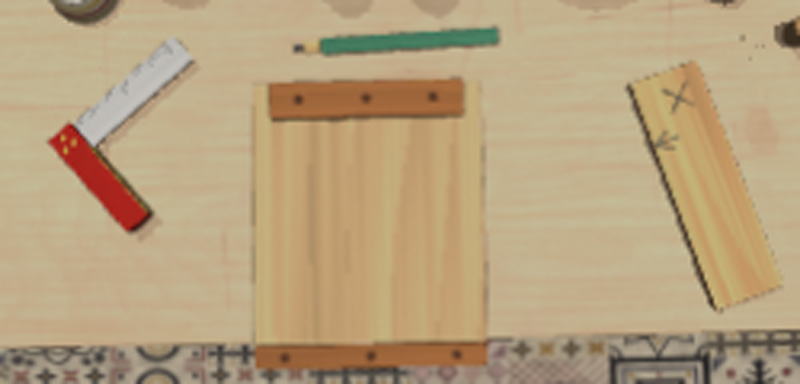

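```bash
python3 - <<'E'
from h import *
im,d,E,K=load('top0')
def P(x,y,z): return onz(190+(x+.5)/3.2-.5,160+(y+.5)/3.2-.5,E,K,z)
b=np.array([P(*p,.015) for p in[(630,87),(695,62),(781,286),(718,309)]]);print('board',b.round(4),b.mean(0),[np.linalg.norm(b[i]-b[i-1]) for i in range(4)])
v=(b[0]+b[1]-b[2]-b[3]);print('board y-axis ang',np.degrees(np.arctan2(-v[0],v[1])),'mark',P(655,145,.015))
s=np.array([P(*p,.032) for p in[(50,142),(72,123),(152,213),(133,231)]]);print('stock',s.round(4),s.mean(0),[np.linalg.norm(s[i]-s[i-1]) for i in range(4)])
v=(s[0]+s[1]-s[2]-s[3]);print('sq y-ang',np.degrees(np.arctan2(-v[0],v[1])))
print('tip',P(176,38,.018),P(195,63,.018))
print('fence',P(270,119,.015),P(464,115,.015),'top', [P(*p,.027).round(4) for p in[(269,84),(462,80)]])
print('base front',P(257,347,.015),P(486,345,.015),'base far',P(256,80,.015),P(480,80,.015))
print('pencil',P(320,47,.008),P(498,36,.008))
for n,(u,v) in dict(fence=(305,190),base=(305,230),board=(410,217),table=(255,230)).items():
  r=ray(u,v,K)*np.median(d[v-2:v+3,u-2:u+3]); print(n,(E[:3,:3]@r+E[:3,3]).round(4))
E
```

```text
board [[ 0.587  -0.1682  0.015 ]
 [ 0.6069 -0.2235  0.015 ]
 [ 0.4196 -0.2867  0.015 ]
 [ 0.4023 -0.2336  0.015 ]] [ 0.50395124 -0.22799642  0.015     ] [np.float64(0.1959588158627384), np.float64(0.058844948860855166), np.float64(0.1976283745516821), np.float64(0.055828916698040694)]
board y-axis ang -70.92862229362689 mark [ 0.53816417 -0.1870353   0.015     ]
stock [[0.5493 0.3094 0.032 ]
 [0.5645 0.2914 0.032 ]
 [0.4899 0.2259 0.032 ]
 [0.4757 0.2413 0.032 ]] [0.51985177 0.26700466 0.032     ] [np.float64(0.10028861623864227), np.float64(0.023565752596459797), np.float64(0.09931562055064645), np.float64(0.021027712978133703)]
sq y-ang -47.97454661053131
tip [0.63539973 0.20835046 0.018     ] [0.61404453 0.19256648 0.018     ]
fence [0.56637478 0.13102651 0.015     ] [ 0.56639842 -0.02947505  0.015     ] top [array([0.5939, 0.1304, 0.027 ]), array([ 0.594, -0.028,  0.027])]
base front [0.38002014 0.14370052 0.015     ] [ 0.3777749  -0.04259126  0.015     ] base far [0.59917184 0.14233555 0.015     ] [ 0.59534525 -0.0435189   0.015     ]
pencil [0.62693216 0.08922093 0.008     ] [ 0.63323373 -0.06009833  0.008     ]
fence [0.5814 0.0485 0.0268]
base [0.4772 0.0507 0.014 ]
board [ 0.5054 -0.2275  0.0144]
table [4.803e-01 1.841e-01 1.000e-04]
```

The measured sizes match the given ones to within about 4 mm: the fence middle is at about (0.566, 0.051), the board at (0.504, -0.228) with yaw -71°, and the square at (0.520, 0.267) with yaw -48°. I'll move above the board.

Call:
step_arm([
  {"xyz": [0,0,0],"turn": [0,0,0.73],"gripper": 1},
  {"xyz": [0,0,0],"turn": [0,0,0.73],"gripper": 1},
  {"xyz": [-0.345,-0.703,0.208],"turn": [0,0,0],"gripper": 1},
  {"xyz": [-0.345,-0.703,0.208],"turn": [0,0,0],"gripper": 1},
  {"xyz": [-0.345,-0.703,0.208],"turn": [0,0,0],"gripper": 1},
  {"xyz": [-0.345,-0.703,0.208],"turn": [0,0,0],"gripper": 1},
  {"xyz": [-0.345,-0.703,0.208],"turn": [0,0,0],"gripper": 1},
  {"xyz": [-0.345,-0.703,0.208],"turn": [0,0,0],"gripper": 1},
  {"xyz": [-0.345,-0.703,0.208],"turn": [0,0,0],"gripper": 1},
  {"xyz": [-0.345,-0.703,0.208],"turn": [0,0,0],"gripper": 1},
  {"xyz": [-0.345,-0.703,0.208],"turn": [0,0,0],"gripper": 1},
  {"xyz": [-0.345,-0.703,0.208],"turn": [0,0,0],"gripper": 1},
  {"xyz": [-0.345,-0.703,0.208],"turn": [0,0,0],"gripper": 1},
  {"xyz": [-0.345,-0.703,0.208],"turn": [0,0,0],"gripper": 1},
  {"xyz": [0,0,0],"turn": [0,0,0],"gripper": 1},
  {"xyz": [0,0,0],"turn": [0,0,0],"gripper": 1},
])

```text
time_s: 1.43
position: [0.5043, -0.2272, 0.1497]
tool_rot: [[0.329, -0.944, -0.001], [-0.944, -0.329, 0.001], [-0.001, 0.001, -1.0]]
ft_force: [0.2, -0.3, 0.9]
grip_width: 0.0853
```

```bash
cat >> h.py <<'E'
def plan(x,y,z,yaw,s=None):
    """remaining turn (units of .08 rad about tool z), then shift in tool units (at final yaw)"""
    s=s or env.observe(); R=s['tool_rot']; cur=np.degrees(np.arctan2(R[1,0],R[0,0]))
    dy=(yaw-cur+180)%360-180; a=np.radians(yaw); D=np.array([x,y,z])-s['position']
    c,n=np.cos(a),np.sin(a)
    print('t',round(s['time_s'],2),'pos',s['position'].round(4),'yaw %.2f'%cur,'tilt',R[:2,2].round(4),'F',s['ft_force'].round(1),'w %.4f'%s['grip_width'])
    print('turn units %.3f'%(-np.radians(dy)/.08),'shift units',(np.array([D[0]*c+D[1]*n,D[0]*n-D[1]*c,-D[2]])/.04).round(3))
E
python3 - <<'E'
from h import *
plan(.504,-.228,.016,-70.9)
snap('wrist','w1')
E
```

```text
t 1.43 pos [ 0.5043 -0.2272  0.1497] yaw -70.77 tilt [-0.0014  0.0009] F [ 0.2 -0.3  0.9] w 0.0853
turn units 0.029 shift units [0.015 0.013 3.343]
```

View pics/w1.png

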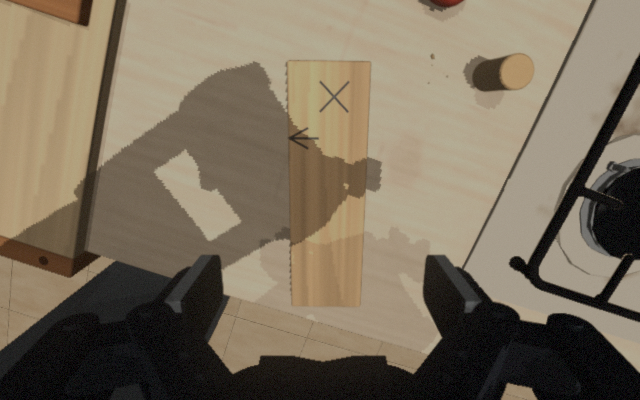

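The wrist view shows the board's corners at (287,62), (371,62), (361,306) and (291,306), and the mark at (290,138).

```bash
python3 - <<'E'
from h import *
im,d,E,K=load('w1')
b=np.array([onz(*p,E,K,.015) for p in[(287,61),(371,61),(361,306),(291,306)]]);print(b.round(4),b.mean(0),[np.linalg.norm(b[i]-b[i-1]) for i in range(4)])
v=(b[0]+b[1]-b[2]-b[3]);yaw=np.degrees(np.arctan2(-v[0],v[1]));print(yaw)
plan(b.mean(0)[0],b.mean(0)[1],.016,yaw)
for u,v in [(330,200),(330,260),(230,90),(540,180)]:
  r=ray(u,v,K)*np.median(d[v-2:v+3,u-2:u+3]); print((E[:3,:3]@r+E[:3,3]).round(4))
E
```

```text
[[ 0.5881 -0.1728  0.015 ]
 [ 0.6077 -0.229   0.015 ]
 [ 0.4201 -0.2935  0.015 ]
 [ 0.4    -0.2361  0.015 ]] [ 0.50397028 -0.2328464   0.015     ] [np.float64(0.198382973864814), np.float64(0.05952573388650036), np.float64(0.19840943313727716), np.float64(0.06076875451829635)]
-71.20638080240407
t 1.48 pos [ 0.5038 -0.2282  0.1502] yaw -70.86 tilt [-0.0008  0.0003] F [-0.3 -0.9  0.8] w 0.0854
turn units 0.076 shift units [0.11  0.034 3.354]
[ 0.5014 -0.2359  0.0149]
[ 0.4526 -0.2533  0.0149]
[ 5.549e-01 -1.359e-01  2.000e-04]
[ 0.5714 -0.3918  0.0073]
```

Call:
step_arm([
  {"xyz": [0.09,0.03,0.8],"turn": [0,0,0.07],"gripper": 1},
  {"xyz": [0,0,0.8],"turn": [0,0,0],"gripper": 1},
  {"xyz": [0,0,0.8],"turn": [0,0,0],"gripper": 1},
  {"xyz": [0,0,0.5],"turn": [0,0,0],"gripper": 1},
  {"xyz": [0,0,0.4],"turn": [0,0,0],"gripper": 1},
  {"xyz": [0,0,0],"turn": [0,0,0],"gripper": 0.2},
  {"xyz": [0,0,0],"turn": [0,0,0],"gripper": 0.2},
  {"xyz": [0,0,0],"turn": [0,0,0],"gripper": 0.2},
  {"xyz": [0,0,0],"turn": [0,0,0],"gripper": 0.2},
  {"xyz": [0,0,0],"turn": [0,0,0],"gripper": 0.2},
  {"xyz": [0,0,0],"turn": [0,0,0],"gripper": 0.2},
], squeeze=40)

```text
time_s: 2.4
position: [0.5042, -0.2327, 0.0195]
tool_rot: [[0.322, -0.947, 0.001], [-0.947, -0.322, -0.001], [0.002, -0.001, -1.0]]
ft_force: [-1.8, -0.2, 4.3]
grip_width: 0.0584
```

Call:
step_arm([
  {"xyz": [0,0,-0.2],"turn": [0,0,0],"gripper": 0},
  {"xyz": [0,0,-0.4],"turn": [0,0,0],"gripper": 0},
  {"xyz": [0,0,-0.7],"turn": [0,0,0],"gripper": 0},
  {"xyz": [0,0,-0.7],"turn": [0,0,-0.5],"gripper": 0},
  {"xyz": [0,0,-0.5],"turn": [0,0,-0.9],"gripper": 0},
  {"xyz": [0,0,0],"turn": [0,0,-0.97],"gripper": 0},
  {"xyz": [0,0,0],"turn": [0,0,-0.97],"gripper": 0},
  {"xyz": [0,0,0],"turn": [0,0,-0.97],"gripper": 0},
  {"xyz": [0,0,0],"turn": [0,0,-0.97],"gripper": 0},
  {"xyz": [0,0,0],"turn": [0,0,-0.97],"gripper": 0},
  {"xyz": [0,0,0],"turn": [0,0,-0.97],"gripper": 0},
  {"xyz": [0,0,0],"turn": [0,0,-0.97],"gripper": 0},
  {"xyz": [0,0,0],"turn": [0,0,-0.97],"gripper": 0},
  {"xyz": [0,0,0],"turn": [0,0,-0.97],"gripper": 0},
  {"xyz": [0,0,0],"turn": [0,0,-0.97],"gripper": 0},
  {"xyz": [0,0,0],"turn": [0,0,-0.97],"gripper": 0},
  {"xyz": [0,0,0],"turn": [0,0,-0.97],"gripper": 0},
  {"xyz": [0,0,0],"turn": [0,0,-0.97],"gripper": 0},
  {"xyz": [0,0,0],"turn": [0,0,-0.97],"gripper": 0},
  {"xyz": [0,0,0],"turn": [0,0,-0.5],"gripper": 0},
], squeeze=60)

```text
time_s: 4.07
position: [0.5038, -0.2321, 0.119]
tool_rot: [[1.0, -0.001, 0.0], [-0.001, -1.0, 0.0], [0.0, -0.0, -1.0]]
ft_force: [0.4, -0.6, -1.7]
grip_width: 0.0582
```

```bash
python3 - <<'E'
from h import *
plan(.50,.051,.12,0)
E
```

```text
t 4.07 pos [ 0.5038 -0.2321  0.119 ] yaw -0.05 tilt [0.0001 0.0001] F [ 0.4 -0.6 -1.7] w 0.0582
turn units -0.011 shift units [-0.096 -7.076 -0.024]
```

Call:
step_arm([
  {"xyz": [-0.02,-0.708,0],"turn": [0,0,0],"gripper": 0},
  {"xyz": [-0.02,-0.708,0],"turn": [0,0,0],"gripper": 0},
  {"xyz": [-0.02,-0.708,0],"turn": [0,0,0],"gripper": 0},
  {"xyz": [-0.02,-0.708,0],"turn": [0,0,0],"gripper": 0},
  {"xyz": [-0.02,-0.708,0],"turn": [0,0,0],"gripper": 0},
  {"xyz": [-0.02,-0.708,0],"turn": [0,0,0],"gripper": 0},
  {"xyz": [-0.02,-0.708,0],"turn": [0,0,0],"gripper": 0},
  {"xyz": [-0.02,-0.708,0],"turn": [0,0,0],"gripper": 0},
  {"xyz": [-0.02,-0.708,0],"turn": [0,0,0],"gripper": 0},
  {"xyz": [-0.04,-0.708,0],"turn": [0,0,0],"gripper": 0},
  {"xyz": [0,0,0.5],"turn": [0,0,0],"gripper": 0},
  {"xyz": [0,0,0.5],"turn": [0,0,0],"gripper": 0},
  {"xyz": [0,0,0.5],"turn": [0,0,0],"gripper": 0},
  {"xyz": [0,0,0.35],"turn": [0,0,0],"gripper": 0},
  {"xyz": [0,0,0.15],"turn": [0,0,0],"gripper": 0},
  {"xyz": [0,0,0.05],"turn": [0,0,0],"gripper": 0},
  {"xyz": [0,0,0.03],"turn": [0,0,0],"gripper": 0},
  {"xyz": [0,0,0],"turn": [0,0,0],"gripper": 0},
])

```text
time_s: 5.57
position: [0.4969, 0.0509, 0.036]
tool_rot: [[1.0, -0.005, 0.001], [-0.005, -1.0, -0.0], [0.001, 0.0, -1.0]]
ft_force: [-0.8, 0.3, -1.3]
grip_width: 0.0585
```

Call:
step_arm([
  {"xyz": [0,0,0.03],"turn": [0,0,0],"gripper": 0},
  {"xyz": [0,0,0.02],"turn": [0,0,0],"gripper": 0},
  {"xyz": [0,0,0],"turn": [0,0,0],"gripper": 0},
  {"xyz": [0,0,0],"turn": [0,0,0],"gripper": 1},
  {"xyz": [0,0,0],"turn": [0,0,0],"gripper": 1},
  {"xyz": [0,0,0],"turn": [0,0,0],"gripper": 1},
  {"xyz": [0,0,0],"turn": [0,0,0],"gripper": 1},
  {"xyz": [0,0,0],"turn": [0,0,0],"gripper": 1},
  {"xyz": [0,0,0],"turn": [0,0,0],"gripper": 1},
  {"xyz": [0,0,-0.3],"turn": [0,0,0],"gripper": 1},
  {"xyz": [0,0,-0.7],"turn": [0,0,0],"gripper": 1},
  {"xyz": [0,0,-0.7],"turn": [0,0,0],"gripper": 1},
])

```text
time_s: 6.57
position: [0.496, 0.051, 0.1015]
tool_rot: [[1.0, -0.005, -0.003], [-0.005, -1.0, 0.0], [-0.003, -0.0, -1.0]]
ft_force: [0.4, -0.2, 0.2]
grip_width: 0.0856
```

```bash
python3 - <<'E'
from h import *
plan(.425,.051,.1,90)
snap('wrist','w2'); plan(.43,.051,.1,-90)
E
```

```text
t 6.57 pos [0.496  0.051  0.1015] yaw -0.29 tilt [-0.0027  0.0004] F [ 0.4 -0.2  0.2] w 0.0856
turn units -19.698 shift units [-0.    -1.774  0.037]
t 6.62 pos [0.4984 0.0509 0.1068] yaw -0.27 tilt [ 0.0068 -0.0009] F [2.8 0.9 5.8] w 0.0851
turn units 19.576 shift units [-0.003  1.71   0.17 ]
```

View pics/w2.png

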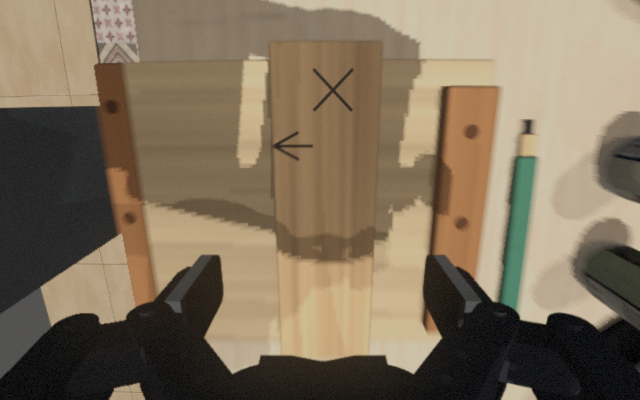

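The board is down on the base with its mark at (273,146), and its edges are nearly parallel to the fence. Next I'll turn the tool to yaw -90 and push with both open fingers.

Call:
step_arm([
  {"xyz": [0,0,0],"turn": [0,0,0.98],"gripper": 1},
  {"xyz": [0,0,0],"turn": [0,0,0.98],"gripper": 1},
  {"xyz": [0,0,0],"turn": [0,0,0.98],"gripper": 1},
  {"xyz": [0,0,0],"turn": [0,0,0.98],"gripper": 1},
  {"xyz": [0,0,0],"turn": [0,0,0.98],"gripper": 1},
  {"xyz": [0,0,0],"turn": [0,0,0.98],"gripper": 1},
  {"xyz": [0,0,0],"turn": [0,0,0.98],"gripper": 1},
  {"xyz": [0,0,0],"turn": [0,0,0.98],"gripper": 1},
  {"xyz": [0,0,0],"turn": [0,0,0.98],"gripper": 1},
  {"xyz": [0,0,0],"turn": [0,0,0.98],"gripper": 1},
  {"xyz": [0,0,0],"turn": [0,0,0.98],"gripper": 1},
  {"xyz": [0,0,0],"turn": [0,0,0.98],"gripper": 1},
  {"xyz": [0,0,0],"turn": [0,0,0.98],"gripper": 1},
  {"xyz": [0,0,0],"turn": [0,0,0.98],"gripper": 1},
  {"xyz": [0,0,0],"turn": [0,0,0.98],"gripper": 1},
  {"xyz": [0,0,0],"turn": [0,0,0.98],"gripper": 1},
  {"xyz": [0,0,0],"turn": [0,0,0.98],"gripper": 1},
  {"xyz": [0,0,0],"turn": [0,0,0.98],"gripper": 1},
  {"xyz": [0,0,0],"turn": [0,0,0.98],"gripper": 1},
  {"xyz": [0,0,0],"turn": [0,0,0.97],"gripper": 1},
])

```text
time_s: 8.28
position: [0.4965, 0.051, 0.1011]
tool_rot: [[-0.005, -1.0, -0.0], [-1.0, 0.005, 0.0], [0.0, 0.0, -1.0]]
ft_force: [0.8, -0.1, 1.0]
grip_width: 0.0854
```

Call:
step_arm([
  {"xyz": [0,0.85,0],"turn": [0,0,0],"gripper": 1},
  {"xyz": [0,0.85,0],"turn": [0,0,0],"gripper": 1},
  {"xyz": [0,0,0.6],"turn": [0,0,0],"gripper": 1},
  {"xyz": [0,0,0.6],"turn": [0,0,0],"gripper": 1},
  {"xyz": [0,0,0.4],"turn": [0,0,0],"gripper": 1},
  {"xyz": [0,0,0.1],"turn": [0,0,0],"gripper": 1},
  {"xyz": [0,0,0],"turn": [0,0,0],"gripper": 1},
  {"xyz": [0,0,0],"turn": [0,0,0],"gripper": 1},
])

```text
time_s: 8.95
position: [0.4289, 0.051, 0.0337]
tool_rot: [[-0.001, -1.0, 0.0], [-1.0, 0.001, -0.0], [0.0, -0.0, -1.0]]
ft_force: [0.0, -0.0, 0.6]
grip_width: 0.0858
```

```bash
python3 - <<'E'
from h import *
plan(.43,.051,.03,-90)
E
```

```text
t 8.95 pos [0.4289 0.051  0.0337] yaw -90.08 tilt [ 0.0005 -0.    ] F [ 0.  -0.   0.6] w 0.0858
turn units -0.017 shift units [ 0.001 -0.027  0.093]
```

Call:
step_arm([
  {"xyz": [0,0,0.05],"turn": [0,0,0],"gripper": 1},
  {"xyz": [0,0,0.05],"turn": [0,0,0],"gripper": 1},
  {"xyz": [0,0,0.04],"turn": [0,0,0],"gripper": 1},
  {"xyz": [0,0,0],"turn": [0,0,0],"gripper": 1},
])

```text
time_s: 9.28
position: [0.4286, 0.0511, 0.0277]
tool_rot: [[-0.001, -1.0, 0.0], [-1.0, 0.001, -0.0], [0.0, -0.0, -1.0]]
ft_force: [-0.5, -0.0, -0.6]
grip_width: 0.0855
```

Call:
step_arm([
  {"xyz": [0,0,0.05],"turn": [0,0,0],"gripper": 1},
  {"xyz": [0,-0.15,0],"turn": [0,0,0],"gripper": 1},
  {"xyz": [0,-0.15,0],"turn": [0,0,0],"gripper": 1},
  {"xyz": [0,-0.15,0],"turn": [0,0,0],"gripper": 1},
  {"xyz": [0,-0.1,0],"turn": [0,0,0],"gripper": 1},
  {"xyz": [0,-0.1,0],"turn": [0,0,0],"gripper": 1},
  {"xyz": [0,-0.1,0],"turn": [0,0,0],"gripper": 1},
  {"xyz": [0,-0.1,0],"turn": [0,0,0],"gripper": 1},
  {"xyz": [0,-0.1,0],"turn": [0,0,0],"gripper": 1},
  {"xyz": [0,-0.1,0],"turn": [0,0,0],"gripper": 1},
  {"xyz": [0,-0.1,0],"turn": [0,0,0],"gripper": 1},
  {"xyz": [0,-0.1,0],"turn": [0,0,0],"gripper": 1},
  {"xyz": [0,-0.1,0],"turn": [0,0,0],"gripper": 1},
  {"xyz": [0,-0.1,0],"turn": [0,0,0],"gripper": 1},
  {"xyz": [0,0,0],"turn": [0,0,0],"gripper": 1},
])

```text
time_s: 10.53
position: [0.4875, 0.0509, 0.0257]
tool_rot: [[-0.001, -1.0, 0.001], [-1.0, 0.001, -0.0], [0.0, -0.001, -1.0]]
ft_force: [0.2, -0.1, 0.3]
grip_width: 0.0853
```

Call:
step_arm([
  {"xyz": [0,-0.05,0],"turn": [0,0,0],"gripper": 1},
  {"xyz": [0,-0.05,0],"turn": [0,0,0],"gripper": 1},
  {"xyz": [0,-0.05,0],"turn": [0,0,0],"gripper": 1},
  {"xyz": [0,0,0],"turn": [0,0,0],"gripper": 1},
])

```text
time_s: 10.87
position: [0.493, 0.0509, 0.0257]
tool_rot: [[-0.001, -1.0, 0.001], [-1.0, 0.001, -0.0], [0.0, -0.001, -1.0]]
ft_force: [-0.3, -0.7, -0.1]
grip_width: 0.0851
```

Call:
step_arm([
  {"xyz": [0,-0.05,0],"turn": [0,0,0],"gripper": 1},
  {"xyz": [0,-0.025,0],"turn": [0,0,0],"gripper": 1},
  {"xyz": [0,0,0],"turn": [0,0,0],"gripper": 1},
])

```text
time_s: 11.12
position: [0.4941, 0.0511, 0.0255]
tool_rot: [[-0.001, -1.0, -0.004], [-1.0, 0.001, 0.0], [-0.0, 0.004, -1.0]]
ft_force: [-6.9, -1.2, 3.6]
grip_width: 0.0853
```

Call:
step_arm([
  {"xyz": [0,-0.04,0],"turn": [0,0,0],"gripper": 1},
  {"xyz": [0,-0.03,0],"turn": [0,0,0],"gripper": 1},
  {"xyz": [0,0,0],"turn": [0,0,0],"gripper": 1},
  {"xyz": [0,0,0],"turn": [0,0,0],"gripper": 1},
])

```text
time_s: 11.45
position: [0.4942, 0.0513, 0.0252]
tool_rot: [[-0.0, -1.0, -0.01], [-1.0, 0.0, 0.0], [-0.0, 0.01, -1.0]]
ft_force: [-15.9, -3.1, 9.8]
grip_width: 0.0856
```

Call:
step_arm([
  {"xyz": [0,0.2,0],"turn": [0,0,0],"gripper": 1},
  {"xyz": [0,0.4,0],"turn": [0,0,0],"gripper": 1},
  {"xyz": [0,0.6,-0.6],"turn": [0,0,0],"gripper": 1},
  {"xyz": [0,0.6,-0.8],"turn": [0,0,0],"gripper": 1},
  {"xyz": [0,0,-0.8],"turn": [0,0,0],"gripper": 1},
  {"xyz": [0,0,-0.8],"turn": [0,0,0],"gripper": 1},
  {"xyz": [0,0,0],"turn": [0,0,0],"gripper": 1},
])

```text
time_s: 12.03
position: [0.4285, 0.0508, 0.1508]
tool_rot: [[-0.001, -1.0, 0.011], [-1.0, 0.001, -0.002], [0.002, -0.011, -1.0]]
ft_force: [0.3, 0.3, 0.2]
grip_width: 0.0853
```

```bash
python3 - <<'E'
from h import *
plan(.52,.267,.15,-48)
snap('wrist','w3')
E
```

```text
t 12.03 pos [0.4285 0.0508 0.1508] yaw -90.07 tilt [ 0.0106 -0.0016] F [0.3 0.3 0.2] w 0.0853
turn units -9.179 shift units [-2.485 -5.316  0.019]
```

View pics/w3.png

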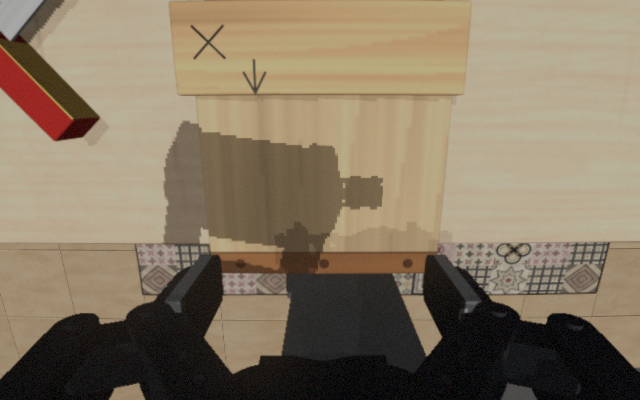

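The board is against the fence. Its near edge runs from (178,95) to (465,94) and the mark is at (255,94).

```bash
python3 - <<'E'
from h import *
im,d,E,K=load('w3')
for p in[(178,95),(465,94.5),(255,94),(170,1),(471,1)]: print(p,onz(*p,E,K,.030).round(4))
print([onz(*p,E,K,.015).round(4) for p in[(198,96),(451,96)]])
plan(.52,.267,.15,-48)
im,d,i=snap('top','top1')
c=im[160:280,190:440]
cv2.imwrite('pics/crop1.png',cv2.resize(c,None,fx=3.2,fy=3.2,interpolation=cv2.INTER_CUBIC)[:,:,::-1])
E
```

```text
(178, 95) [0.5046 0.1489 0.03  ]
(465, 94.5) [ 0.5047 -0.0499  0.03  ]
(255, 94) [0.5048 0.0954 0.03  ]
(170, 1) [0.564  0.1484 0.03  ]
(471, 1) [ 0.5639 -0.0483  0.03  ]
[array([0.5042, 0.1402, 0.015 ]), array([ 0.504 , -0.0457,  0.015 ])]
t 12.08 pos [0.4277 0.0509 0.1483] yaw -90.08 tilt [ 0.0073 -0.0011] F [-0.9 -0.7 -1. ] w 0.0857
turn units -9.180 shift units [-2.47  -5.33  -0.044]
```

View pics/crop1.png

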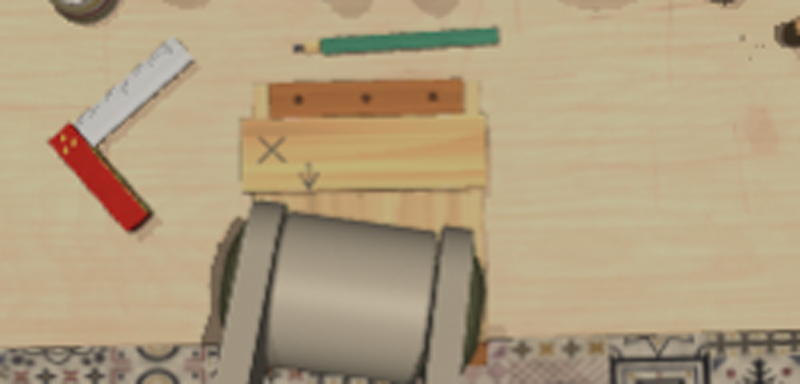

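The board sits tight against the fence: its front edge is at x=0.5046 at both ends and the mark is at y≈0.095. Next is the square.

Call:
step_arm([
  {"xyz": [0,0,0],"turn": [0,0,-0.918],"gripper": 1},
  {"xyz": [0,0,0],"turn": [0,0,-0.918],"gripper": 1},
  {"xyz": [0,0,0],"turn": [0,0,-0.918],"gripper": 1},
  {"xyz": [0,0,0],"turn": [0,0,-0.918],"gripper": 1},
  {"xyz": [0,0,0],"turn": [0,0,-0.918],"gripper": 1},
  {"xyz": [0,0,0],"turn": [0,0,-0.918],"gripper": 1},
  {"xyz": [0,0,0],"turn": [0,0,-0.918],"gripper": 1},
  {"xyz": [0,0,0],"turn": [0,0,-0.918],"gripper": 1},
  {"xyz": [0,0,0],"turn": [0,0,-0.918],"gripper": 1},
  {"xyz": [0,0,0],"turn": [0,0,-0.918],"gripper": 1},
  {"xyz": [-0.275,-0.592,0],"turn": [0,0,0],"gripper": 1},
  {"xyz": [-0.275,-0.592,0],"turn": [0,0,0],"gripper": 1},
  {"xyz": [-0.275,-0.592,0],"turn": [0,0,0],"gripper": 1},
  {"xyz": [-0.275,-0.592,0],"turn": [0,0,0],"gripper": 1},
  {"xyz": [-0.275,-0.592,0],"turn": [0,0,0],"gripper": 1},
  {"xyz": [-0.275,-0.592,0],"turn": [0,0,0],"gripper": 1},
  {"xyz": [-0.275,-0.592,0],"turn": [0,0,0],"gripper": 1},
  {"xyz": [-0.275,-0.592,0],"turn": [0,0,0],"gripper": 1},
  {"xyz": [-0.275,-0.592,0],"turn": [0,0,0],"gripper": 1},
  {"xyz": [0,0,0],"turn": [0,0,0],"gripper": 1},
])

```text
time_s: 13.8
position: [0.5192, 0.2705, 0.1435]
tool_rot: [[0.671, -0.741, -0.001], [-0.741, -0.671, 0.001], [-0.001, 0.001, -1.0]]
ft_force: [-0.6, -0.4, -0.9]
grip_width: 0.0854
```

```bash
python3 - <<'E'
from h import *
plan(.52,.267,.15,-48)
snap('wrist','w4')
plan(.52,.267,.15,-48)
E
```

```text
t 13.8 pos [0.5192 0.2705 0.1435] yaw -47.85 tilt [-0.0013  0.0005] F [-0.6 -0.4 -0.9] w 0.0854
turn units 0.032 shift units [ 0.078  0.042 -0.163]
t 13.85 pos [0.5184 0.2687 0.1435] yaw -47.87 tilt [-0.0023 -0.0005] F [-0.3 -0.4 -0.3] w 0.0852
turn units 0.028 shift units [ 0.058 -0.001 -0.163]
```

View pics/w4.png

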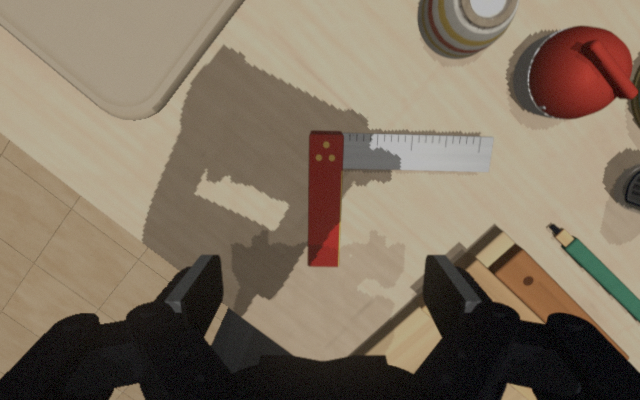

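The stock's top runs from (309,132)/(343,132) to (308,267)/(338,267), and the blade's outer tip is at about (493,137).

```bash
python3 - <<'E'
from h import *
im,d,E,K=load('w4')
b=np.array([onz(*p,E,K,.032) for p in[(309,132),(343,132),(338,267),(308,267)]]);print(b.round(4),b.mean(0),[np.linalg.norm(b[i]-b[i-1]) for i in range(4)])
v=(b[0]+b[1]-b[2]-b[3]);yaw=np.degrees(np.arctan2(-v[0],v[1]));print('yaw',yaw)
t=onz(493,137,E,K,.0185);o=onz(343,132,E,K,.0185);print('tip',t)
c=b.mean(0);a=np.radians(yaw);R=np.array([[np.cos(a),-np.sin(a)],[np.sin(a),np.cos(a)]]);print('tip in sq',R.T@(t-c)[:2])
plan(c[0],c[1],.038,yaw)
E
```

```text
[[0.5498 0.3092 0.032 ]
 [0.5653 0.2921 0.032 ]
 [0.4889 0.2259 0.032 ]
 [0.4736 0.2428 0.032 ]] [0.5194048  0.26748939 0.032     ] [np.float64(0.10108974369066062), np.float64(0.02306088146786575), np.float64(0.10109748233009419), np.float64(0.022809879389650112)]
yaw -48.973462907453715
tip [0.635944   0.20771779 0.0185    ]
tip in sq [0.12158935 0.04868324]
t 13.85 pos [0.5184 0.2687 0.1435] yaw -47.87 tilt [-0.0023 -0.0005] F [-0.3 -0.4 -0.3] w 0.0852
turn units 0.240 shift units [3.900e-02 1.000e-03 2.637e+00]
```

Call:
step_arm([
  {"xyz": [0.04,0,0.8],"turn": [0,0,0.2],"gripper": 1},
  {"xyz": [0,0,0.8],"turn": [0,0,0],"gripper": 0.5},
  {"xyz": [0,0,0.7],"turn": [0,0,0],"gripper": 0.2},
  {"xyz": [0,0,0.35],"turn": [0,0,0],"gripper": 0.2},
  {"xyz": [0,0,0],"turn": [0,0,0],"gripper": -0.2},
  {"xyz": [0,0,0],"turn": [0,0,0],"gripper": -0.7},
  {"xyz": [0,0,0],"turn": [0,0,0],"gripper": -0.7},
  {"xyz": [0,0,0],"turn": [0,0,0],"gripper": -0.7},
  {"xyz": [0,0,0],"turn": [0,0,0],"gripper": -0.7},
  {"xyz": [0,0,0],"turn": [0,0,0],"gripper": -0.7},
  {"xyz": [0,0,0],"turn": [0,0,0],"gripper": -0.7},
  {"xyz": [0,0,0],"turn": [0,0,0],"gripper": -0.7},
], squeeze=60)

```text
time_s: 14.85
position: [0.5196, 0.2661, 0.0399]
tool_rot: [[0.657, -0.754, 0.0], [-0.754, -0.657, 0.0], [0.0, -0.0, -1.0]]
ft_force: [0.3, -0.3, -1.7]
grip_width: 0.0223
```

```bash
python3 - <<'E'
from h import *
plan(.48,.046,.11,0)
E
```

```text
t 14.85 pos [0.5196 0.2661 0.0399] yaw -48.92 tilt [0.0004 0.0001] F [ 0.3 -0.3 -1.7] w 0.0223
turn units -10.672 shift units [-0.99   5.502 -1.751]
```

Call:
step_arm([
  {"xyz": [0,0,-0.2],"turn": [0,0,0],"gripper": -0.7},
  {"xyz": [0,0,-0.5],"turn": [0,0,0],"gripper": -0.7},
  {"xyz": [0,0,-0.7],"turn": [0,0,0],"gripper": -0.7},
  {"xyz": [0,0,-0.5],"turn": [0,0,-0.6],"gripper": -0.7},
  {"xyz": [0,0,-0.1],"turn": [0,0,-0.9],"gripper": -0.7},
  {"xyz": [0,0,0],"turn": [0,0,-0.95],"gripper": -0.7},
  {"xyz": [0,0,0],"turn": [0,0,-0.95],"gripper": -0.7},
  {"xyz": [0,0,0],"turn": [0,0,-0.95],"gripper": -0.7},
  {"xyz": [0,0,0],"turn": [0,0,-0.95],"gripper": -0.7},
  {"xyz": [0,0,0],"turn": [0,0,-0.95],"gripper": -0.7},
  {"xyz": [0,0,0],"turn": [0,0,-0.95],"gripper": -0.7},
  {"xyz": [0,0,0],"turn": [0,0,-0.95],"gripper": -0.7},
  {"xyz": [0,0,0],"turn": [0,0,-0.95],"gripper": -0.7},
  {"xyz": [0,0,0],"turn": [0,0,-0.95],"gripper": -0.7},
  {"xyz": [0,0,0],"turn": [0,0,-0.6],"gripper": -0.7},
  {"xyz": [0,0,0],"turn": [0,0,0],"gripper": -0.7},
])

```text
time_s: 16.18
position: [0.5196, 0.2661, 0.1203]
tool_rot: [[1.0, -0.0, 0.0], [-0.0, -1.0, 0.0], [0.0, -0.0, -1.0]]
ft_force: [-0.4, 0.7, -2.1]
grip_width: 0.0224
```

```bash
python3 - <<'E'
from h import *
plan(.478,.044,.12,0)
E
```

```text
t 16.18 pos [0.5196 0.2661 0.1203] yaw -0.00 tilt [0.0004 0.0001] F [-0.4  0.7 -2.1] w 0.0224
turn units -0.001 shift units [-1.039  5.552  0.007]
```

Call:
step_arm([
  {"xyz": [-0.115,0.3,0],"turn": [0,0,0],"gripper": -0.7},
  {"xyz": [-0.115,0.6,0],"turn": [0,0,0],"gripper": -0.7},
  {"xyz": [-0.115,0.65,0],"turn": [0,0,0],"gripper": -0.7},
  {"xyz": [-0.115,0.65,0],"turn": [0,0,0],"gripper": -0.7},
  {"xyz": [-0.115,0.65,0],"turn": [0,0,0],"gripper": -0.7},
  {"xyz": [-0.115,0.65,0],"turn": [0,0,0],"gripper": -0.7},
  {"xyz": [-0.115,0.65,0],"turn": [0,0,0],"gripper": -0.7},
  {"xyz": [-0.115,0.65,0],"turn": [0,0,0],"gripper": -0.7},
  {"xyz": [-0.119,0.45,0],"turn": [0,0,0],"gripper": -0.7},
  {"xyz": [0,0.3,0],"turn": [0,0,0],"gripper": -0.7},
  {"xyz": [0,0,0.4],"turn": [0,0,0],"gripper": -0.7},
  {"xyz": [0,0,0.5],"turn": [0,0,0],"gripper": -0.7},
  {"xyz": [0,0,0.4],"turn": [0,0,0],"gripper": -0.7},
  {"xyz": [0,0,0.16],"turn": [0,0,0],"gripper": -0.7},
  {"xyz": [0,0,0],"turn": [0,0,0],"gripper": -0.7},
  {"xyz": [0,0,0],"turn": [0,0,0],"gripper": -0.7},
])

```text
time_s: 17.52
position: [0.4779, 0.0441, 0.0618]
tool_rot: [[1.0, -0.002, 0.001], [-0.002, -1.0, -0.0], [0.001, 0.0, -1.0]]
ft_force: [-0.5, -0.5, -1.9]
grip_width: 0.0224
```

```bash
python3 - <<'E'
from h import *
plan(.478,.044,.056,0)
im,d,i=snap('wrist','w5')
E
```

```text
t 17.52 pos [0.4779 0.0441 0.0618] yaw -0.14 tilt [ 0.0005 -0.0001] F [-0.5 -0.5 -1.9] w 0.0224
turn units -0.030 shift units [0.002 0.004 0.146]
```

View pics/w5.png

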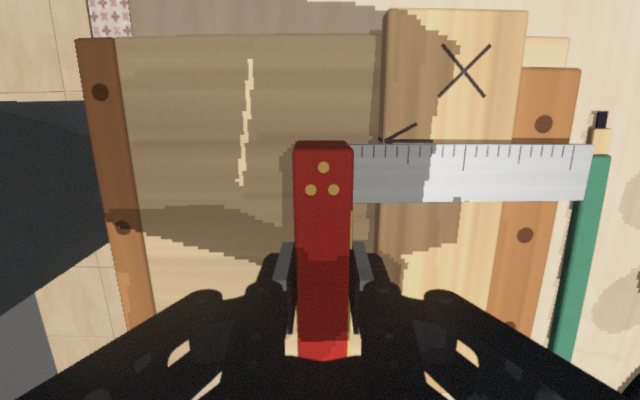

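The blade's outer edge is at about row 145, and the mark's tip shows just above it at (382,140).

```bash
python3 - <<'E'
from h import *
im,d,E,K=load('w5')
for p in[(355,145),(480,144.5),(590,145)]: print('blade',onz(*p,E,K,.0405).round(4))
for p in[(380,141),(384,139.5)]: print('mark',onz(*p,E,K,.030).round(4))
for p in[(296,150),(352,150),(297,330),(347,330)]: print('stock',onz(*p,E,K,.054).round(4))
for p in[(387,12),(382,135),(527,12)]: print('board',onz(*p,E,K,.030).round(4))
c=im[90:210,280:440]
cv2.imwrite('pics/crop2.png',cv2.resize(c,None,fx=5,fy=5,interpolation=cv2.INTER_CUBIC)[:,:,::-1])
E
```

```text
blade [0.4915 0.0948 0.0405]
blade [0.5448 0.0951 0.0405]
blade [0.5936 0.0952 0.0405]
mark [0.5038 0.0953 0.03  ]
mark [0.5055 0.096  0.03  ]
stock [0.4675 0.0946 0.054 ]
stock [0.4891 0.0946 0.054 ]
stock [0.466  0.0133 0.054 ]
stock [0.4887 0.0133 0.054 ]
board [0.5045 0.1485 0.03  ]
board [0.5045 0.098  0.03  ]
board [0.5635 0.1494 0.03  ]
```

View pics/crop2.png

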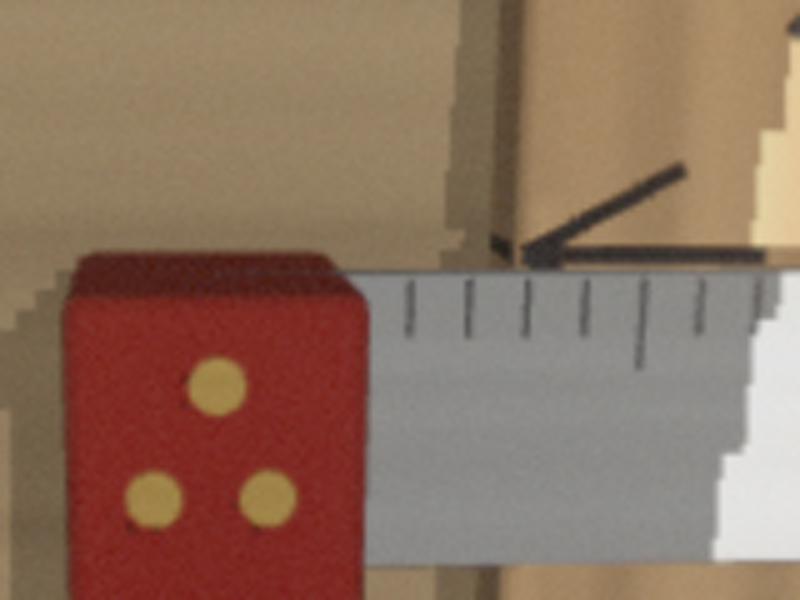

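The blade edge and tick agree within about 0.5 mm in y. I'll advance 10 mm, set the square down and let go.

Call:
step_arm([
  {"xyz": [0.15,0,0],"turn": [0,0,0],"gripper": -0.7},
  {"xyz": [0.1,0,0],"turn": [0,0,0],"gripper": -0.7},
  {"xyz": [0,0,0.08],"turn": [0,0,0],"gripper": -0.7},
  {"xyz": [0,0,0.06],"turn": [0,0,0],"gripper": -0.7},
  {"xyz": [0,0,0.03],"turn": [0,0,0],"gripper": -0.7},
  {"xyz": [0,0,0],"turn": [0,0,0],"gripper": -0.7},
])

```text
time_s: 18.07
position: [0.4882, 0.0441, 0.0547]
tool_rot: [[1.0, -0.002, 0.002], [-0.002, -1.0, -0.0], [0.002, 0.0, -1.0]]
ft_force: [0.5, 0.1, 0.7]
grip_width: 0.0225
```

Call:
step_arm([
  {"xyz": [0,0,0],"turn": [0,0,0],"gripper": -0.2},
  {"xyz": [0,0,0],"turn": [0,0,0],"gripper": -0.2},
  {"xyz": [0,0,0],"turn": [0,0,0],"gripper": 0.2},
  {"xyz": [0,0,0],"turn": [0,0,0],"gripper": 0.2},
  {"xyz": [0,0,0],"turn": [0,0,0],"gripper": 0.2},
  {"xyz": [0,0,-0.3],"turn": [0,0,0],"gripper": 0.2},
  {"xyz": [0,0,-0.7],"turn": [0,0,0],"gripper": 0.2},
  {"xyz": [0,0,-0.8],"turn": [0,0,0],"gripper": 0.2},
  {"xyz": [-0.75,0,0],"turn": [0,0,0],"gripper": 0.2},
  {"xyz": [-0.75,0,0],"turn": [0,0,0],"gripper": 0.2},
])

```text
time_s: 18.9
position: [0.4282, 0.044, 0.1277]
tool_rot: [[1.0, -0.002, 0.004], [-0.002, -1.0, -0.001], [0.004, 0.001, -1.0]]
ft_force: [-0.2, 0.1, -0.5]
grip_width: 0.0512
```

Call:
step_arm([
  {"xyz": [0,0,0],"turn": [0,0,0.98],"gripper": 0.4},
  {"xyz": [0,0,0],"turn": [0,0,0.98],"gripper": 0.4},
  {"xyz": [0,0,0],"turn": [0,0,0.98],"gripper": 0.4},
  {"xyz": [0,0,0],"turn": [0,0,0.98],"gripper": 0.4},
  {"xyz": [0,0,0],"turn": [0,0,0.98],"gripper": 0.4},
  {"xyz": [0,0,0],"turn": [0,0,0.98],"gripper": 0.4},
  {"xyz": [0,0,0],"turn": [0,0,0.98],"gripper": 0.4},
  {"xyz": [0,0,0],"turn": [0,0,0.98],"gripper": 0.4},
  {"xyz": [0,0,0],"turn": [0,0,0.98],"gripper": 0.4},
  {"xyz": [0,0,0],"turn": [0,0,0.98],"gripper": 0.4},
  {"xyz": [0,0,0],"turn": [0,0,0.98],"gripper": 0.4},
  {"xyz": [0,0,0],"turn": [0,0,0.98],"gripper": 0.4},
  {"xyz": [0,0,0],"turn": [0,0,0.98],"gripper": 0.4},
  {"xyz": [0,0,0],"turn": [0,0,0.98],"gripper": 0.4},
  {"xyz": [0,0,0],"turn": [0,0,0.98],"gripper": 0.4},
  {"xyz": [0,0,0],"turn": [0,0,0.98],"gripper": 0.4},
  {"xyz": [0,0,0],"turn": [0,0,0.98],"gripper": 0.4},
  {"xyz": [0,0,0],"turn": [0,0,0.98],"gripper": 0.4},
  {"xyz": [0,0,0],"turn": [0,0,0.98],"gripper": 0.4},
  {"xyz": [0,0,0],"turn": [0,0,0.98],"gripper": 0.4},
])

```text
time_s: 20.57
position: [0.4275, 0.0442, 0.1264]
tool_rot: [[-0.003, -1.0, -0.0], [-1.0, 0.003, 0.0], [-0.0, 0.0, -1.0]]
ft_force: [0.2, 0.2, -0.2]
grip_width: 0.0599
```

```bash
python3 - <<'E'
from h import *
plan(.425,.045,.034,-90)
im,d,i=snap('wrist','w6')
plan(.425,.045,.034,-90)
E
```

```text
t 20.57 pos [0.4275 0.0442 0.1264] yaw -90.16 tilt [-0.0003  0.    ] F [ 0.2  0.2 -0.2] w 0.0599
turn units -0.035 shift units [-0.019  0.062  2.311]
t 20.62 pos [0.4275 0.0442 0.1264] yaw -90.42 tilt [-0.0002  0.0001] F [-0.1  0.6  0.5] w 0.0597
turn units -0.093 shift units [-0.019  0.063  2.311]
```

View pics/w6.png

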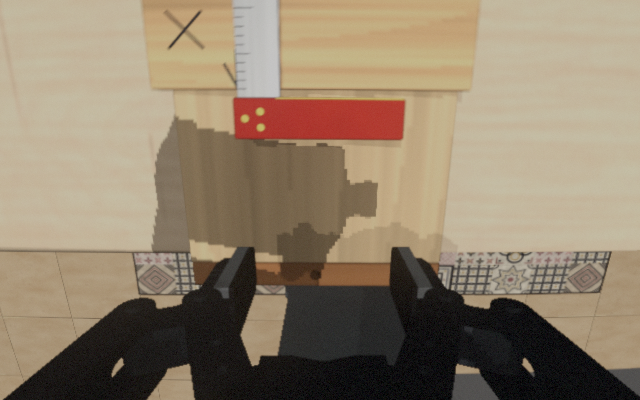

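The square stands on the base with its stock about 5 mm short of the board and a slight yaw. I'll push it square with both fingers.

Call:
step_arm([
  {"xyz": [-0.02,0.05,0.7],"turn": [0,0,-0.06],"gripper": 0.4},
  {"xyz": [0,0,0.8],"turn": [0,0,0],"gripper": 0.4},
  {"xyz": [0,0,0.6],"turn": [0,0,0],"gripper": 0.4},
  {"xyz": [0,0,0.2],"turn": [0,0,0],"gripper": 0.4},
  {"xyz": [0,-0.2,0],"turn": [0,0,0],"gripper": 0.4},
  {"xyz": [0,-0.3,0],"turn": [0,0,0],"gripper": 0.4},
  {"xyz": [0,-0.2,0],"turn": [0,0,0],"gripper": 0.4},
  {"xyz": [0,-0.1,0],"turn": [0,0,0],"gripper": 0.4},
  {"xyz": [0,-0.05,0],"turn": [0,0,0],"gripper": 0.4},
  {"xyz": [0,-0.05,0],"turn": [0,0,0],"gripper": 0.4},
  {"xyz": [0,-0.05,0],"turn": [0,0,0],"gripper": 0.4},
  {"xyz": [0,0,0],"turn": [0,0,0],"gripper": 0.4},
])

```text
time_s: 21.62
position: [0.4638, 0.0452, 0.0347]
tool_rot: [[0.006, -1.0, 0.0], [-1.0, -0.006, -0.0], [0.0, -0.0, -1.0]]
ft_force: [-0.6, -0.2, -0.6]
grip_width: 0.0599
```

Call:
step_arm([
  {"xyz": [0,-0.03,0],"turn": [0,0,0.06],"gripper": 0.4},
  {"xyz": [0,-0.03,0],"turn": [0,0,0],"gripper": 0.4},
  {"xyz": [0,-0.03,0],"turn": [0,0,0],"gripper": 0.4},
  {"xyz": [0,-0.03,0],"turn": [0,0,0],"gripper": 0.4},
  {"xyz": [0,-0.02,0],"turn": [0,0,0],"gripper": 0.4},
  {"xyz": [0,0,0],"turn": [0,0,0],"gripper": 0.4},
])

```text
time_s: 22.12
position: [0.4694, 0.0452, 0.0345]
tool_rot: [[0.001, -1.0, 0.0], [-1.0, -0.001, 0.0], [-0.0, -0.0, -1.0]]
ft_force: [0.3, -0.1, -0.1]
grip_width: 0.0596
```

Call:
step_arm([
  {"xyz": [0,-0.03,0],"turn": [0,0,0],"gripper": 0.4},
  {"xyz": [0,-0.03,0],"turn": [0,0,0],"gripper": 0.4},
  {"xyz": [0,0,0],"turn": [0,0,0],"gripper": 0.4},
])

```text
time_s: 22.37
position: [0.4701, 0.0453, 0.0343]
tool_rot: [[0.001, -1.0, -0.004], [-1.0, -0.001, 0.0], [-0.0, 0.004, -1.0]]
ft_force: [-7.5, -1.2, 4.6]
grip_width: 0.0599
```

Call:
step_arm([
  {"xyz": [0,-0.03,0],"turn": [0,0,0],"gripper": 0.4},
  {"xyz": [0,0,0],"turn": [0,0,0],"gripper": 0.4},
  {"xyz": [0,0,0],"turn": [0,0,0],"gripper": 0.4},
  {"xyz": [0,0.2,0],"turn": [0,0,0],"gripper": 0.4},
  {"xyz": [0,0.4,0],"turn": [0,0,0],"gripper": 0.4},
  {"xyz": [0,0.4,-0.6],"turn": [0,0,0],"gripper": 0.4},
  {"xyz": [0,0,-0.8],"turn": [0,0,0],"gripper": 0.4},
  {"xyz": [0,0,-0.8],"turn": [0,0,0],"gripper": 0.4},
  {"xyz": [0,0,0],"turn": [0,0,0],"gripper": 0.4},
  {"xyz": [0,0,0],"turn": [0,0,0],"gripper": 0.4},
])

```text
time_s: 23.2
position: [0.4335, 0.0451, 0.1238]
tool_rot: [[0.001, -1.0, 0.004], [-1.0, -0.001, -0.001], [0.001, -0.004, -1.0]]
ft_force: [-0.6, 0.2, -1.0]
grip_width: 0.0599
```

```bash
python3 - <<'E'
from h import *
plan(.425,.045,.13,-90)
im,d,i=snap('wrist','w7')
c=im[0:160,130:500]
cv2.imwrite('pics/crop3.png',cv2.resize(c,None,fx=2.1,fy=2.1,interpolation=cv2.INTER_CUBIC)[:,:,::-1])
E
```

```text
t 23.2 pos [0.4335 0.0451 0.1238] yaw -89.94 tilt [ 0.0045 -0.0007] F [-0.6  0.2 -1. ] w 0.0599
turn units 0.014 shift units [ 0.003  0.213 -0.154]
```

View pics/crop3.png

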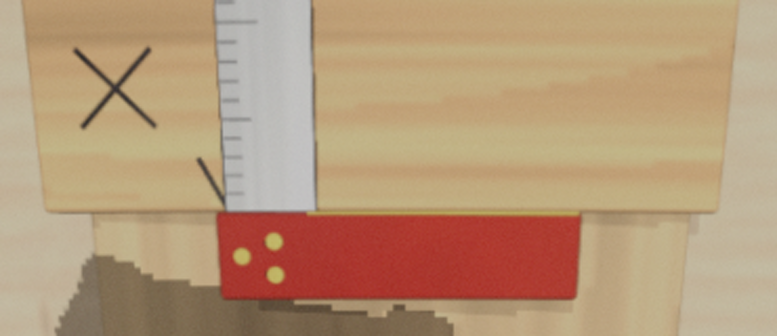

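The stock meets the board's edge along its full length. The left barb of the arrow runs into the blade's outer edge at crop (226,206). I'll turn this into numbers.

```bash
python3 - <<'E'
from h import *
im,d,E,K=load('w7')
Q=lambda x,y,z: onz(130+(x+.5)/2.1-.5,(y+.5)/2.1-.5,E,K,z).round(4)
print('edge',Q(44,211.5,.03),Q(718,211.5,.03),'mid y',(Q(44,211,.03)+Q(718,211,.03))[1]/2)
print('apex',Q(229,211,.03),'barb end',Q(198,158,.03))
print('blade outer',Q(226,209,.0335),Q(217,20,.0335))
print('stock in',Q(222,213,.047),Q(581,214,.047),'back',Q(222,298,.047),Q(576,298,.047))
im,d,E,K=load('w3')
print('w3 apex',onz(255,94.5,E,K,.03),'barb end',onz(243.5,72,E,K,.03),onz(266,72,E,K,.03))
E
```

```text
edge [0.5049 0.1499 0.03  ] [ 0.505  -0.0488  0.03  ] mid y 0.05055
apex [0.5047 0.0949 0.03  ] barb end [0.5195 0.103  0.03  ]
blade outer [0.5052 0.095  0.0335] [0.5549 0.0945 0.0335]
stock in [0.504  0.0929 0.047 ] [ 0.5039 -0.0041  0.047 ] back [0.4811 0.0943 0.047 ] [ 0.4813 -0.0042  0.047 ]
w3 apex [0.50446763 0.09538019 0.03      ] barb end [0.51924016 0.1025005  0.03      ] [0.51914284 0.08719347 0.03      ]
```

```bash
python3 - <<'E'
from h import *
a=load('top0')[0]; b,_,_=snap('top','top2')
df=np.abs(a.astype(int)-b).sum(2)
print('bystander-zone diff px', (df[125:178,200:350]>90).sum(), np.argwhere(df[125:178,200:350]>90)[:6].tolist())
order.close_job()
E
```

```text
bystander-zone diff px 0 []
the job is handed in; nothing more can be done
```

The board is against the fence and the square is set at the pencil mark. I handed the job in at about 23 s of the 67 s limit; no verdict is reported.

I gripped the board, turned it, set it down on the bench hook and pushed it to the fence with both fingertips at about 16 N. I then set the square on the base just short of the marked edge, let go, and pushed its stock flush with two fingers.

**Last checks, from the wrist camera:**
- **Board:** its front edge is at x = 0.505 m at both ends, as expected for a 60 mm board against the fence at 0.566 m. It is centred within about 1 mm of the fence's middle, mark towards the robot.
- **Square:** the stock's inner edge is parallel to the board within about 0.1 mm over 97 mm. The blade's outer edge is at y ≈ 0.095 m, against the mark at 0.095–0.0955 m.
- **Bystanders:** comparing the first and last top views showed no change around the jars, cup and pencil. The arm was clear of everything.

**Readings that disagreed slightly:**
- The stock's top edge read about 1 mm short of the board edge. That is inside the 2 mm calibration, and the push had met firm contact there.
- Two points on the blade edge suggested about 0.01 rad of skew, which I put down to pixel reading.

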